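# Measure a wooden block in the bench caliper and lock the reading

## Robot

A 6-joint arm with a two-finger parallel gripper is mounted at the origin on a cart in front of the work surface, level with it; the furniture and walls round the work are solid. World frame = base frame: x ahead of the robot, y to its left, z up, the work surface at z = 0. Lengths are in m, angles in degrees, forces in N, time in s.
With the tool pointing down it reaches from about 0.375 to 0.9 m from the base axis. Payload 3.1 kg.
Tool frame: the origin (TCP) lies at the very end of the fingers, on their centre line; the grasp point (between the pads) lies 19 mm behind it; z points along the fingers, y is the line along which they close (so a half turn about z gives the same grasp; the last joint's range is limited). The gripper opens to 87 mm and grips with 3 to 60 N. Pads are 19 mm wide; open, the fingers measure 117 mm over their backs; the gripper's body (75 mm by 190 mm) begins 51 mm behind the grasp point.
Start: joints at [53.772, 30.224, 82.088, -0, 67.689, -10.227], TCP at [0.274, 0.562, 0.223] pointing down, gripper open.
Joint ranges: [-176.69, 176.69], [-43.24, 126.21], [12.49, 139.97], [-82, 262], [0, 151.66], [-163.58, 163.58]. Speed limits (degrees/s): [159.86, 159.86, 180, 180, 180, 180].

## Interface

Orientations are given as a 3x3 rotation matrix whose columns are the frame's x, y, z axes.
In Python, from rig import bot gives the robot as it stands.
- The arm moves only by the tool move_arm, never from a script. Its argument "increments" is a list of rows, each an object with "xyz": the shift along the tool's x, y, z in mm, a list of three; "roll": the turn about the tool's z in rad; "grip": the opening in per cent of the stroke, from 0 (shut) to 100 (fully open). A call has 1 to 5 rows; each row shifts and turns the commanded pose from where the row before left it, along the tool's axes as they then stand; what a row does not reach is not made up. A row lasts 1/12 s, in which the tool goes at most 41.7 mm and 7.16 degrees, less where a joint would pass 70% of its speed; a pose out of reach is approached as far as the arm can. A call is refused whole if a number of a shift passes 41.7 or a number of a turn 0.125, either way. A call with a gripper value outside its range is refused whole. The fingers move at their own pace and stop on an object; the grip force is fixed at half the most. Time passes only in rows, so rows that do not move let the fingers close. It gives the time, the measured TCP pose, the force, the opening and the grip force at its end, in the units of the state.
- bot.read_state(): the state, without advancing time (a new reading comes with each control period).
- bot.capture(name): name is "scene" or "top"; returns (picture, depth): 420x560x3 uint8, red, green, blue; 420x560 float32, m along the optical axis (not along the pixel's ray), 0 where there is no reading.
- bot.camera_model(name): a dict with "intrinsics" (3x3 intrinsics, pixels), "rvec" (rotation vector, rad) and "tvec" (3), from world to camera coordinates, as OpenCV has them. Camera axes: x right, y down, z forward; pixel columns grow to the right and rows downward; lengths in m; the calibration is good to about 2 mm. A picture is of the moment at which its call begins. camera_model takes no time and is no camera call.
- bot.hand_in(): hands the job in; it is judged then, once.
Trained networks look in the newest picture that a camera, given by its name, has taken for a name from the list of things; names that differ only in an ending like _2 or _b are one class to them, and where a whole thing is asked for, a point or a joint stands for the part that bears it (a point fixed in the world has none). Each returns a list of dicts, best first, with "conf" (0 to 1); they miss things now and then, are a little off and sometimes report something else, mostly with a low value. They report only what shows in the picture. A call takes as long as a camera call. They do not tell look-alikes from the thing itself.
- bot.spot_in(label, camera): "at" ([x, y, z] in m, in the coordinates of the camera as it stood for that picture, good to about 4 mm: the middle of the surface that is visible of it).
- bot.trace(label, camera): "mask" (420x560 bool, what is visible of it).
The state is a dict: "time_s": time; "joint_positions": joint angles; "qvel": joint speeds; "tau": joint torques, N m; "position": TCP position; "tcp_rot": TCP orientation; "force": force on the tool from outside, world axes, zero at the start; "moment": the same for the moment, N m; "opening": opening from 0.0 (shut) to 1.0 (fully open); "grasp_force": force on a finger pad.
Only numpy, scipy, OpenCV 4.12 (cv2) and the standard library are available. Lean on these libraries where they do the work, as an engineer would, in place of code of your own. Each camera call takes 0.05 s, during which the arm holds its last target. There are 200 camera calls.

## Task

Measure the length of the wooden block in the bench caliper: swing the lock lever fully open to free the slide, lay the block flat on the base between the jaws with its long side along the beam, then, with the block let go, push the sliding jaw by its thumb rest until both jaws touch the block's ends. Push gently so that the jaw is not forced crooked, then swing the lever fully back to lock the reading, leaving the block squarely between the jaws. Do not shift the other things on the table.

Things in the scene. Friction and masses are not known exactly. Their poses are not given: they have to be found in the camera images.
- wood_block: Loose hardwood block with small drilled holes in its top, 44 (its x) x 76 (its y, the length to be measured) x 22 mm high, 50 g, lying flat on the table in front of the caliper. Origin at the centre of its underside, z up.
- caliper: Bench caliper, fixed. Grey base plate 8 mm thick, x -72 to +35, y -100 to +112 mm; steel beam along its y axis (x +4 to +26 mm, top at 23 mm). Origin on the table, z up, -x roughly to the robot (yaw up to 0.3). Two flat jaws stick out to x = -68 mm on the -x side, 9 to 33 mm above the table; a block centred at x = -45 mm lies well within them, 27 mm clear of the beam.
- fixed_jaw: Fixed jaw at the caliper's +y end. Origin at table height on its measuring face (which looks to -y), 95 mm along caliper y from the caliper's origin; axes as the caliper's. Jaw 14 mm thick behind the face.
- sliding_jaw: Sliding jaw, flat steel, fast on the steel carriage that rides on the beam. Origin on its measuring face (looks to +y), over the beam's centre line (caliper x = +15 mm), 17 mm above the table; axes as the caliper's. Jaw 14 mm thick; carriage reaches 62 mm back (-y) from the face, caliper x -5 to +35 mm, top 34 mm above the table.
- slider (a joint): Gap between the jaw faces in m, 0 to 0.122; starts at 0.104 to 0.117. Sliding the carriage to caliper +y closes it. Friction about 2.5 N when unlocked; locked, the brake raises that to about 9 N. It stays where it is left.
- jaw_tilt (a joint): Twist of sliding jaw and carriage on the beam about the vertical, rad; 0 = straight. A little sprung play (20 N m/rad, about the beam's centre line): pressing on the part, some 60 mm out from the beam, racks the jaw about 0.003 rad per newton. Over 0.06 rad either way is forced crooked.
- thumb_face (a point): Centre of the ribbed rear (-y) face of the black thumb rest standing on the rear end of the carriage, over the beam's centre line; 45 mm above the table. The face is 30 mm wide (x) and stands from 34 to 60 mm above the table. Pushed towards the fixed jaw it closes the gap without twisting the jaw.
- lock_lever (a joint): Lock lever on top of the carriage, rad: 0 = locked (points along caliper +y, to the fixed jaw), 1.57 = fully open (points to caliper +x, away from the jaws); opens clockwise seen from above. Starts within 0.1 of locked. Turning takes about 3 N at the post; stays where left. The brake lets go beyond about 1.0 rad.
- lever_pivot (a point): Axis of the lock lever, on the beam's centre line, 44 mm above the table, 22 mm behind the sliding jaw's face. The lever is a flat bar 7 mm high, 40 to 47 mm above the table; it moves with the carriage.
- lever_post (a point): Top centre of the upright black round post on the lever's end: 14 mm in diameter, 50 mm from the pivot, top 73 mm above the table, free of the lever bar from 47 mm up.
- eraser: Bystander: eraser 21x42x13 mm, origin under its centre.
- tape_roll: Bystander: roll of tape, 68 mm across, 17 mm high, origin under its centre.
- petri_1: Bystander: small round dish, 48 mm across, 13 mm high, origin under its centre.
There are look-alikes about, which are no part of the job. What is shaped like the wood_block but yellow is not meant.

How it is judged (in metres and radians):
On the way, in this order (a step that is already met when the one before it is completed fails the run):
1. the lock lever is swung open (beyond 1.3 rad) (value of joint lock_lever above 1.3 rad), for 0.1 s.
2. the block lies flat on the base between the jaws, long side along the beam, and is let go (x of wood_block in the frame of caliper between -0.065 and -0.018 m and y of wood_block in the frame of caliper between -0.03 and 0.09 m and z of wood_block in the frame of caliper below 0.011 m and angle between wood_block's own z axis and vertical below 0.1 rad and contact force between the fingers and wood_block below 0.1 N and angle between the y axis of wood_block and the y axis of caliper, either way round below 0.3 rad and value of joint slider above 0.082 m), for 0.2 s.
3. both jaws press on the block's ends, block not held (x of wood_block in the frame of caliper between -0.065 and -0.018 m and y of wood_block in the frame of caliper between -0.03 and 0.09 m and z of wood_block in the frame of caliper below 0.011 m and angle between wood_block's own z axis and vertical below 0.1 rad and contact force between the fingers and wood_block below 0.1 N and contact force between each of sliding_jaw, fixed_jaw and wood_block above 0.5 N and value of joint slider below 0.079 m), for 0.1 s.
4. the lever is swung back to locked (below 0.2 rad) (value of joint lock_lever below 0.2 rad), for 0.1 s.
At the end, for the whole second after the job is handed in: Block flat on the base between the jaws (underside within 3 mm), centre 18 to 65 mm out on the caliper's -x side, square within 0.06 rad and at rest; gap 72 to 78.5 mm; sliding jaw straight within 0.025 rad; lock lever below 0.2 rad (x of wood_block in the frame of caliper between -0.065 and -0.018 m and y of wood_block in the frame of caliper between -0.03 and 0.09 m and z of wood_block in the frame of caliper below 0.011 m and angle between wood_block's own z axis and vertical below 0.1 rad and angle between the y axis of wood_block and the y axis of caliper, either way round below 0.06 rad and value of joint slider between 0.072 and 0.0785 m and value of joint jaw_tilt between -0.025 and 0.025 rad and value of joint lock_lever below 0.2 rad and linear speed of wood_block below 0.01 m/s); the robot touches nothing.
It fails at once if the sliding jaw is forced crooked (tilted over 0.06 rad) (value of joint jaw_tilt above 0.06 rad or value of joint jaw_tilt below -0.06 rad).
It fails at once if a bystander is shifted more than 30 mm (distance of any of eraser, tape_roll, petri_1 from where it was at the start of the episode above 0.03 m).
It also fails if it takes over 67 s, if anything falls off the work surface, if the arm or the gripper's body presses on something with over 40 N, if the wrist force passes 120 N, or if a joint passes its speed limit or range.

## Working session

There is one attempt and no reset: what is moved stays moved. The work goes in short steps, Python scripts to look and compute and a tool call to move; the robot and the scene stay as the last step left them, time stands still between calls to the robot, and variables do not carry over. Pictures are saved under pics/ and viewed, at most 11 in all, crops included, and the job is handed in when it is done.

Besides the shell and the picture viewer there is one more tool, called after "Emit:" as name([rows], argument=value, ...), one row to a line, values as JSON. move_arm: Moves the arm, as the interface text tells. Its arguments: {"type":"object","properties":{"increments":{"type":"array"}},"required":["increments"]}

```bash
mkdir -p pics
cat > h.py <<'E'
import numpy as np, cv2
from rig import bot
def cam(n):
    m=bot.camera_model(n); R=cv2.Rodrigues(np.array(m["rvec"],float))[0]; return np.array(m["intrinsics"],float),R,np.array(m["tvec"],float).ravel()
def world(n,p): K,R,t=cam(n); return R.T@(np.asarray(p,float)-t)
def cloud(n,d):
    K,R,t=cam(n); v,u=np.mgrid[:420,:560]
    P=np.stack([(u-K[0,2])/K[0,0]*d,(v-K[1,2])/K[1,1]*d,d],-1)
    return (P-t)@R
def save(n,img): cv2.imwrite("pics/"+n,img[...,::-1])
E
python3 - <<'E'
from h import *
a,_=bot.capture("top"); b,_=bot.capture("scene"); save("top1.png",a); save("scene1.png",b)
for l in ["wood_block","caliper","fixed_jaw","sliding_jaw","thumb_face","lever_post","lever_pivot","eraser","tape_roll","petri_1"]:
    for c in ["top","scene"]:
        print(l,c,[(np.round(world(c,x["at"]),3).tolist(),round(x["conf"],2)) for x in bot.spot_in(l,c)])
print(bot.read_state()["time_s"],bot.read_state()["tcp_rot"],bot.read_state()["force"])
E
```

```text
wood_block top [([0.42, -0.152, 0.02], 0.96), ([0.442, 0.017, 0.021], 0.89)]
wood_block scene [([0.419, -0.159, 0.021], 0.95), ([0.439, 0.006, 0.021], 0.87)]
caliper top [([0.55, -0.161, 0.007], 0.59)]
caliper scene [([0.55, -0.188, 0.007], 0.94)]
fixed_jaw top [([0.563, -0.064, 0.035], 0.71)]
fixed_jaw scene [([0.555, -0.065, 0.026], 0.78)]
sliding_jaw top [([0.523, -0.187, 0.034], 0.49)]
sliding_jaw scene [([0.529, -0.189, 0.027], 0.57)]
thumb_face top [([0.566, -0.203, 0.041], 0.56)]
thumb_face scene [([0.56, -0.196, 0.031], 0.85)]
lever_post top [([0.578, -0.188, 0.046], 0.47)]
lever_post scene [([0.585, -0.184, 0.049], 0.72)]
lever_pivot top [([0.567, -0.201, 0.031], 0.85)]
lever_pivot scene [([0.556, -0.199, 0.032], 0.87), ([0.556, -0.065, 0.027], 0.34)]
eraser top [([0.39, -0.263, 0.015], 0.6)]
eraser scene [([0.388, -0.271, 0.009], 0.83), ([0.418, -0.164, 0.023], 0.5)]
tape_roll top [([0.741, -0.198, 0.013], 0.6)]
tape_roll scene [([0.74, -0.203, 0.018], 0.83)]
petri_1 top [([0.703, -0.108, 0.004], 0.73)]
petri_1 scene [([0.709, -0.106, 0.005], 0.89)]
1.1 [[-8.98790420e-01  4.38378581e-01 -2.40103985e-06]
 [ 4.38378581e-01  8.98790420e-01 -1.11816464e-05]
 [-2.74376268e-06 -1.11025211e-05 -1.00000000e+00]] [-0.25553625 -0.41222891 -0.42180673]
```

View pics/top1.png

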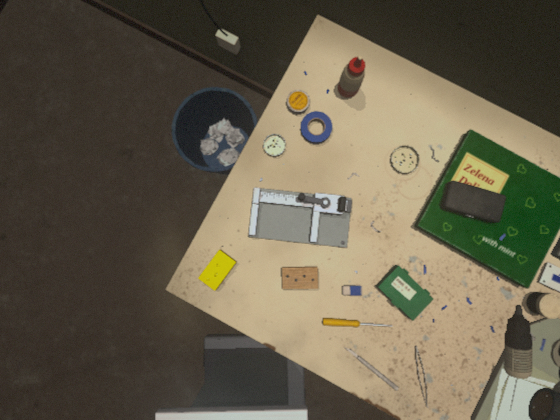

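View pics/scene1.png

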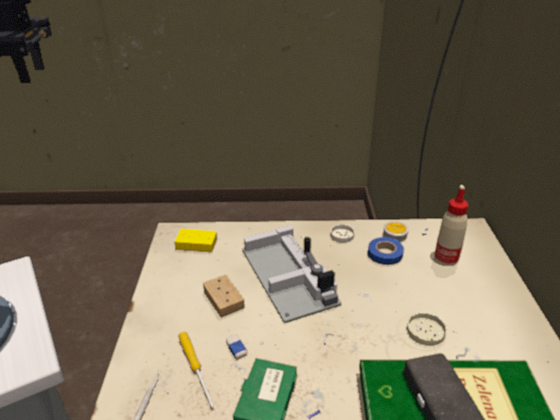

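Two candidates are shaped like the wood_block: a brown one with drilled holes at top (300,278) and a yellow one at (217,270). The brown one fits the description, and yellow is excluded. I'll confirm with an enlarged crop and fit the poses.

```bash
cat >> h.py <<'E'
def yawrect(P):
    r=cv2.minAreaRect((P[:,:2]*1000).astype(np.float32)); return [np.round(x,1) for x in r]
E
python3 - <<'E'
from h import *
a,d=bot.capture("top"); W=cloud("top",d); np.save("W.npy",W)
b,ds=bot.capture("scene")
c=a[180:300,190:360]; save("crop1.png",cv2.resize(c,None,fx=4.5,fy=4.5,interpolation=cv2.INTER_CUBIC))
for n,I,dd in (("top",a,d),("scene",b,ds)):
    P=cloud(n,dd)
    sel=lambda x0,x1,y0,y1,z0,z1:(P[...,0]>x0)&(P[...,0]<x1)&(P[...,1]>y0)&(P[...,1]<y1)&(P[...,2]>z0)&(P[...,2]<z1)
    print(n)
    m=sel(.38,.46,-.22,-.09,.016,.03); print("block",yawrect(P[m]),m.sum(),np.median(P[m][:,2]))
    m=sel(.46,.64,-.3,-.02,.004,.08); print("cal all",yawrect(P[m]),m.sum())
    m=sel(.46,.64,-.3,-.02,.005,.011); print("base z",np.median(P[m][:,2]))
    m=sel(.46,.64,-.3,-.02,.028,.038); print("jaws",np.median(P[m][:,2]),m.sum())
    m=sel(.46,.64,-.3,-.02,.062,.085); print("post",P[m].mean(0).round(4),P[m].max(0),m.sum())
    m=sel(.46,.64,-.3,-.02,.05,.085); print("thumb+post",[(np.round(k,4)) for k in P[m][:,:3][::3]])
K,R,t=cam("top"); print("topcam pos",-R.T@t); K,R,t=cam("scene"); print("scenecam pos",-R.T@t)
E
```

```text
top
block [array([ 420.6, -153.5]), array([45., 75.]), np.float64(0.2)] 793 0.023595352597801055
cal all [array([ 549.8, -159.9]), array([178.8, 279.6]), np.float64(0.2)] 5483
base z 0.009056273864213099
jaws 0.035153478744556904 860
post [ 0.5775 -0.1958  0.0692] [ 0.59176347 -0.15475572  0.07920593] 70
thumb+post [array([ 0.5918, -0.1592,  0.0706]), array([ 0.5895, -0.157 ,  0.0735]), array([ 0.5893, -0.1629,  0.0737]), array([ 0.5875, -0.1569,  0.0735]), array([ 0.5868, -0.1627,  0.0782]), array([ 0.5851, -0.1567,  0.0769]), array([ 0.585 , -0.1627,  0.0758]), array([ 0.5834, -0.1548,  0.0745]), array([ 0.5831, -0.1607,  0.0758]), array([ 0.5826, -0.1664,  0.0792]), array([ 0.5825, -0.2423,  0.0592]), array([ 0.5821, -0.248 ,  0.0613]), array([ 0.5811, -0.1586,  0.076 ]), array([ 0.581 , -0.1646,  0.0756]), array([ 0.5804, -0.24  ,  0.0605]), array([ 0.5799, -0.2455,  0.0643]), array([ 0.5811, -0.1552,  0.0583]), array([ 0.5795, -0.1607,  0.0724]), array([ 0.581 , -0.1841,  0.0507]), array([ 0.5787, -0.2403,  0.0575]), array([ 0.578 , -0.2457,  0.0627]), array([ 0.5792, -0.1573,  
[... 4154 characters left out ...]
612, -0.2475,  0.0591]), array([ 0.5681, -0.2464,  0.0552]), array([ 0.5738, -0.247 ,  0.0531]), array([ 0.5796, -0.2476,  0.0509]), array([ 0.5576, -0.2386,  0.052 ]), array([ 0.5582, -0.2461,  0.0573]), array([ 0.5641, -0.2464,  0.0548]), array([ 0.5695, -0.2475,  0.0532]), array([ 0.5759, -0.2472,  0.0501]), array([ 0.5572, -0.2392,  0.0504]), array([ 0.5594, -0.2446,  0.0534]), array([ 0.5656, -0.2446,  0.0506]), array([ 0.569 , -0.2483,  0.0518]), array([ 0.5562, -0.2464,  0.0541]), array([ 0.5613, -0.2478,  0.0528]), array([ 0.5574, -0.2448,  0.0501]), array([ 0.5615, -0.2476,  0.0504])]
topcam pos [ 0.49066936 -0.12202567  0.94296199]
scenecam pos [ 0.19348381 -0.74681286  0.59480298]
```

View pics/crop1.png

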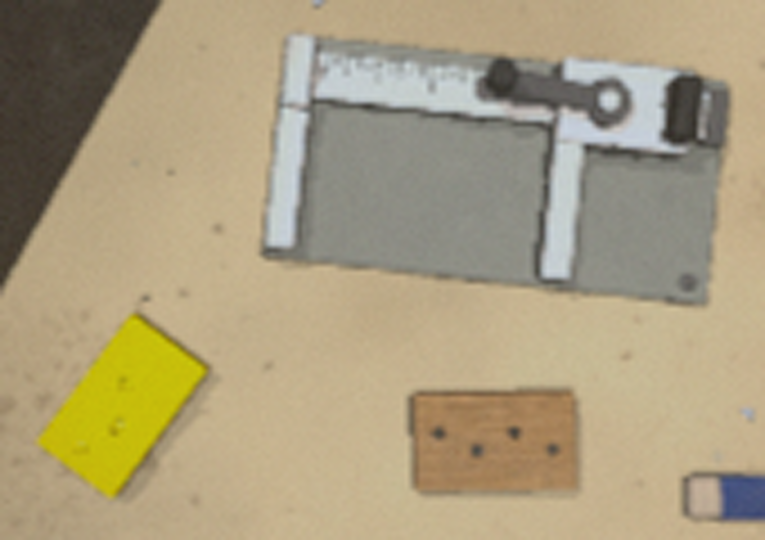

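The crop shows the brown block with four drilled holes at crop (495,440), so it is the wood_block. The yellow one at crop (123,405) is the look-alike. In the crop the lever ring is at (608,102), the post top at (500,75), the fixed jaw face at about (315,40)-(297,248), and the plate's front edge at about (265,255)-(705,300).

```bash
cat >> h.py <<'E'
def back(n,uv,z):
    K,R,t=cam(n); r=R.T@np.linalg.inv(K)@np.array([uv[0],uv[1],1.]); c=-R.T@t; return c+r*(z-c[2])/r[2]
E
python3 - <<'E'
from h import *
C=lambda x,y,z: back("top",(190+(x+.5)/4.5-.5,180+(y+.5)/4.5-.5),z)
ln=lambda p,q:(p.round(4),q.round(4),np.arctan2(*(q-p)[[1,0]]).round(3))
print("front edge",ln(C(705,302,.008),C(265,258,.008)))
print("fixed face",ln(C(297,248,.033),C(314,42,.033)))
print("sliding face",ln(C(537,277,.033),C(557,130,.033)))
print("pivot",C(610,102,.047),"post",C(502,76,.073))
print("thumb rear mid top",C(700,110,.060), "block",C(412,392,.022),C(576,390,.022),C(576,492,.022),C(414,490,.022))
W=np.load("W.npy"); P=W
m=(P[...,0]>.46)&(P[...,0]<.64)&(P[...,1]>-.3)&(P[...,1]<-.02)&(P[...,2]>.029)&(P[...,2]<.042)
n,l,s,c=cv2.connectedComponentsWithStats(m.astype(np.uint8))
for i in range(1,n):
    if s[i,4]>60: print(s[i],yawrect(P[l==i]))
E
```

```text
front edge (array([ 0.4815, -0.2562,  0.008 ]), array([ 0.508 , -0.0492,  0.008 ]), np.float64(1.444))
fixed face (array([ 0.5118, -0.066 ,  0.033 ]), array([ 0.6071, -0.0761,  0.033 ]), np.float64(-0.106))
sliding face (array([ 0.4954, -0.176 ,  0.033 ]), array([ 0.5629, -0.1876,  0.033 ]), np.float64(-0.169))
pivot [ 0.57385533 -0.21110776  0.047     ] post [ 0.5843972  -0.16115414  0.073     ]
thumb rear mid top [ 0.56787666 -0.24999379  0.06      ] block [ 0.44390165 -0.11703697  0.022     ] [ 0.44277048 -0.19296841  0.022     ] [ 0.39611688 -0.19132264  0.022     ] [ 0.39899546 -0.11668201  0.022     ]
[248 188  12  48 328] [array([560.3, -62.9]), array([14., 99.]), np.float64(82.2)]
[309 193  35  50 581] [array([ 541.5, -213.7]), array([ 61.7, 103. ]), np.float64(81.9)]
```

Emit:
move_arm([
  {"xyz":[-29.8,-25.7,4.2],"roll":0,"grip":32},
  {"xyz":[-29.8,-25.7,4.2],"roll":0,"grip":32},
  {"xyz":[-29.8,-25.7,4.2],"roll":0,"grip":32},
  {"xyz":[-29.8,-25.7,4.2],"roll":0,"grip":32},
  {"xyz":[-29.8,-25.7,4.2],"roll":0,"grip":32},
])

```text
time_s: 1.62
position: [0.3519, 0.3795, 0.2016]
tcp_rot: [[-0.899, 0.438, 0.001], [0.438, 0.899, 0.0], [-0.0, 0.001, -1.0]]
force: [0.3, -0.9, 0.4]
opening: 0.706
grasp_force: 0.0
```

Emit:
move_arm([
  {"xyz":[-29.8,-25.7,4.2],"roll":0,"grip":32},
  {"xyz":[-29.8,-25.7,4.2],"roll":0,"grip":32},
  {"xyz":[-29.8,-25.7,4.2],"roll":0,"grip":32},
  {"xyz":[-29.8,-25.7,4.2],"roll":0,"grip":32},
  {"xyz":[-29.8,-25.7,4.2],"roll":0,"grip":32},
])

```text
time_s: 2.03
position: [0.4298, 0.1984, 0.1807]
tcp_rot: [[-0.899, 0.438, 0.001], [0.438, 0.899, 0.0], [-0.001, 0.001, -1.0]]
force: [0.1, -0.4, 0.6]
opening: 0.358
grasp_force: 0.0
```

Emit:
move_arm([
  {"xyz":[-29.8,-25.7,4.2],"roll":0,"grip":32},
  {"xyz":[-29.8,-25.7,4.2],"roll":0,"grip":32},
  {"xyz":[-29.8,-25.7,4.2],"roll":0,"grip":32},
  {"xyz":[-29.8,-25.7,4.2],"roll":0,"grip":32},
  {"xyz":[-29.8,-25.7,4.2],"roll":0,"grip":32},
])

```text
time_s: 2.45
position: [0.5074, 0.0173, 0.1596]
tcp_rot: [[-0.899, 0.439, 0.001], [0.439, 0.899, -0.0], [-0.001, 0.0, -1.0]]
force: [0.4, -1.0, -0.3]
opening: 0.321
grasp_force: 0.0
```

Emit:
move_arm([
  {"xyz":[-29.8,-25.7,4.2],"roll":0,"grip":32},
  {"xyz":[-29.8,-25.7,4.2],"roll":0,"grip":32},
  {"xyz":[-29.8,-25.7,4.2],"roll":0,"grip":32},
  {"xyz":[-29.8,-25.7,4.2],"roll":0,"grip":32},
  {"xyz":[-29.8,-25.7,4.2],"roll":0,"grip":32},
])

```text
time_s: 2.87
position: [0.5849, -0.1636, 0.1384]
tcp_rot: [[-0.899, 0.439, 0.0], [0.439, 0.899, -0.0], [-0.0, 0.0, -1.0]]
force: [-0.2, 0.5, 0.2]
opening: 0.316
grasp_force: 0.0
```

Emit:
move_arm([
  {"xyz":[0,0,0],"roll":0.12,"grip":32},
  {"xyz":[0,0,0],"roll":0.12,"grip":32},
  {"xyz":[0,0,0],"roll":0.12,"grip":32},
  {"xyz":[0,0,0],"roll":0.12,"grip":32},
  {"xyz":[0,0,0],"roll":0.12,"grip":32},
])

```text
time_s: 3.28
position: [0.5843, -0.1618, 0.1385]
tcp_rot: [[-0.489, 0.872, -0.0], [0.872, 0.489, 0.0], [0.0, -0.0, -1.0]]
force: [0.1, 0.1, -0.1]
opening: 0.323
grasp_force: 0.0
```

Emit:
move_arm([
  {"xyz":[0,0,0],"roll":0.12,"grip":32},
  {"xyz":[0,0,0],"roll":0.12,"grip":32},
  {"xyz":[0,0,0],"roll":0.12,"grip":32},
  {"xyz":[0,0,0],"roll":0.12,"grip":32},
  {"xyz":[0,0,0],"roll":0.12,"grip":32},
])

```text
time_s: 3.7
position: [0.5844, -0.1615, 0.1386]
tcp_rot: [[0.089, 0.996, 0.0], [0.996, -0.089, -0.0], [-0.0, 0.0, -1.0]]
force: [-0.3, 0.5, 0.1]
opening: 0.317
grasp_force: 0.0
```

Emit:
move_arm([
  {"xyz":[0,0,0],"roll":0.12,"grip":32},
  {"xyz":[0,0,0],"roll":0,"grip":32},
])

```text
time_s: 3.87
position: [0.5845, -0.1616, 0.1386]
tcp_rot: [[0.204, 0.979, 0.0], [0.979, -0.204, -0.0], [-0.0, 0.0, -1.0]]
force: [-0.8, 0.1, 0.1]
opening: 0.32
grasp_force: 0.0
```

Emit:
move_arm([
  {"xyz":[0,0,25],"roll":0,"grip":32},
  {"xyz":[0,0,25],"roll":0,"grip":32},
  {"xyz":[0,0,15],"roll":0,"grip":32},
  {"xyz":[0,0,11],"roll":0,"grip":32},
  {"xyz":[0,0,10],"roll":0,"grip":32},
])

```text
time_s: 4.28
position: [0.5843, -0.1615, 0.0516]
tcp_rot: [[0.2, 0.98, -0.0], [0.98, -0.2, 0.0], [0.0, -0.0, -1.0]]
force: [0.9, 0.4, 0.4]
opening: 0.318
grasp_force: 0.0
```

Run:
```python
from h import *
a,_=bot.capture("top"); b,_=bot.capture("scene")
I=np.hstack([cv2.resize(a[170:270,220:370],None,fx=2.6,fy=2.6),cv2.resize(b[200:300,230:380],None,fx=2.6,fy=2.6)])
save("p2.png",I); print(bot.read_state()["position"],bot.read_state()["force"])
```

```text
[ 0.5835297  -0.16119084  0.05114033] [ 0.03998245 -0.01128617 -0.33048228]
```

View pics/p2.png

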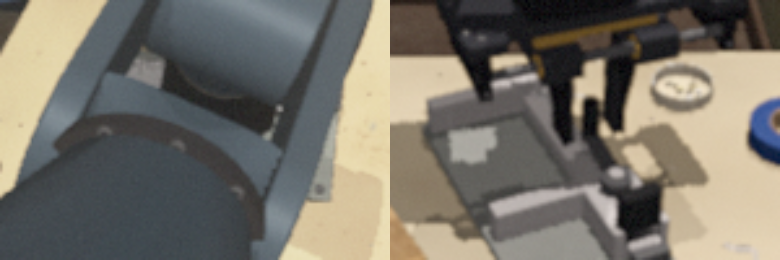

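The post top at right-half pixel (590,120) stands between the two fingers at (562,110) and (618,100). Swinging along the arc now.

Emit:
move_arm([
  {"xyz":[-0.25,5,0],"roll":0.1,"grip":32},
  {"xyz":[-0.25,5,0],"roll":0.1,"grip":32},
  {"xyz":[-0.25,5,0],"roll":0.1,"grip":32},
  {"xyz":[-0.25,5,0],"roll":0.1,"grip":32},
  {"xyz":[-0.25,5,0],"roll":0.1,"grip":32},
])

```text
time_s: 4.8
position: [0.6065, -0.1721, 0.0533]
tcp_rot: [[0.649, 0.76, -0.001], [0.76, -0.649, 0.0], [-0.0, -0.001, -1.0]]
force: [-1.8, 0.3, -0.9]
opening: 0.32
grasp_force: 0.7
```

Emit:
move_arm([
  {"xyz":[-0.25,5,0],"roll":0.1,"grip":32},
  {"xyz":[-0.25,5,0],"roll":0.1,"grip":32},
  {"xyz":[-0.25,5,0],"roll":0.1,"grip":32},
  {"xyz":[-0.25,5,0],"roll":0.1,"grip":32},
  {"xyz":[-0.25,5,0],"roll":0.1,"grip":32},
])

```text
time_s: 5.22
position: [0.6206, -0.1922, 0.0533]
tcp_rot: [[0.934, 0.356, -0.001], [0.356, -0.934, 0.001], [-0.001, -0.001, -1.0]]
force: [-1.6, 1.5, -0.7]
opening: 0.325
grasp_force: 0.8
```

Emit:
move_arm([
  {"xyz":[-0.25,5,0],"roll":0.1,"grip":32},
  {"xyz":[-0.25,5,0],"roll":0.1,"grip":32},
  {"xyz":[-0.25,5,0],"roll":0.1,"grip":32},
  {"xyz":[-0.25,5,0],"roll":0.1,"grip":32},
])

```text
time_s: 5.55
position: [0.6241, -0.2117, 0.0534]
tcp_rot: [[0.999, -0.036, -0.0], [-0.036, -0.999, 0.001], [-0.001, -0.001, -1.0]]
force: [-1.0, 1.4, 0.7]
opening: 0.319
grasp_force: 0.8
```

Emit:
move_arm([
  {"xyz":[-0.15,2.5,0],"roll":0.05,"grip":32},
  {"xyz":[-0.15,2.5,0],"roll":0.05,"grip":32},
])

```text
time_s: 5.72
position: [0.6237, -0.2169, 0.0535]
tcp_rot: [[0.991, -0.134, 0.0], [-0.134, -0.991, 0.001], [-0.0, -0.001, -1.0]]
force: [0.1, 1.9, -0.5]
opening: 0.32
grasp_force: 0.8
```

Emit:
move_arm([
  {"xyz":[-0.3,2.5,0],"roll":0.05,"grip":32},
  {"xyz":[-0.3,2.5,0],"roll":0.05,"grip":32},
  {"xyz":[-0.3,2,0],"roll":0,"grip":32},
])

```text
time_s: 5.97
position: [0.622, -0.2234, 0.0536]
tcp_rot: [[0.973, -0.23, 0.001], [-0.23, -0.973, 0.001], [0.001, -0.001, -1.0]]
force: [1.3, 2.3, -0.5]
opening: 0.319
grasp_force: 1.4
```

Emit:
move_arm([
  {"xyz":[0,1.5,0],"roll":0,"grip":32},
  {"xyz":[0,1,0],"roll":0,"grip":32},
])

```text
time_s: 6.13
position: [0.6217, -0.2263, 0.0534]
tcp_rot: [[0.973, -0.229, 0.002], [-0.229, -0.973, -0.0], [0.002, -0.0, -1.0]]
force: [1.0, 2.1, 1.7]
opening: 0.322
grasp_force: 1.3
```

Emit:
move_arm([
  {"xyz":[0,-6,0],"roll":0,"grip":32},
  {"xyz":[0,0,-30],"roll":0,"grip":32},
  {"xyz":[0,0,-35],"roll":0,"grip":60},
  {"xyz":[-40,0,-10],"roll":-0.12,"grip":70},
  {"xyz":[-40,0,0],"roll":-0.12,"grip":75},
])

```text
time_s: 6.55
position: [0.5477, -0.2087, 0.1316]
tcp_rot: [[1.0, 0.016, 0.01], [0.017, -1.0, -0.007], [0.01, 0.007, -1.0]]
force: [-0.1, -0.5, 0.1]
opening: 0.465
grasp_force: 0.0
```

Emit:
move_arm([
  {"xyz":[-40,0,0],"roll":-0.12,"grip":75},
  {"xyz":[-40,0,0],"roll":-0.12,"grip":75},
  {"xyz":[0,0,0],"roll":-0.12,"grip":75},
  {"xyz":[0,0,0],"roll":-0.12,"grip":75},
  {"xyz":[0,0,0],"roll":-0.12,"grip":75},
])

```text
time_s: 6.97
position: [0.4634, -0.2127, 0.1281]
tcp_rot: [[0.817, 0.576, 0.0], [0.576, -0.817, -0.001], [-0.0, 0.001, -1.0]]
force: [-0.0, 0.6, -0.1]
opening: 0.738
grasp_force: 0.0
```

Emit:
move_arm([
  {"xyz":[0,0,0],"roll":-0.12,"grip":75},
  {"xyz":[0,0,0],"roll":-0.12,"grip":75},
  {"xyz":[0,0,0],"roll":-0.12,"grip":75},
  {"xyz":[0,0,0],"roll":-0.12,"grip":75},
  {"xyz":[0,0,0],"roll":-0.12,"grip":75},
])

```text
time_s: 7.38
position: [0.4642, -0.2125, 0.1279]
tcp_rot: [[0.348, 0.937, 0.0], [0.937, -0.348, -0.001], [-0.001, 0.001, -1.0]]
force: [-0.5, -0.1, 0.6]
opening: 0.749
grasp_force: 0.0
```

Run:
```python
from h import *
s=bot.read_state(); R=np.array(s["tcp_rot"]); p=np.array(s["position"])
b,_=bot.capture("scene")
save("p3.png",cv2.resize(b[190:330,170:400],None,fx=3.2,fy=3.2)); print(s["joint_positions"],p,np.degrees(np.arctan2(R[1,1],R[0,1])),1000*R.T@(np.array([.4213,-.1525,.06])-p))
```

```text
[-3.71291422e+01  2.96902717e+01  1.03613501e+02 -6.70951227e-02
  4.66343076e+01 -1.66999886e+01] [ 0.4641805  -0.21253052  0.12785554] -20.38308342598254 [ 41.41299748 -61.1574562   67.76063521]
```

View pics/p3.png

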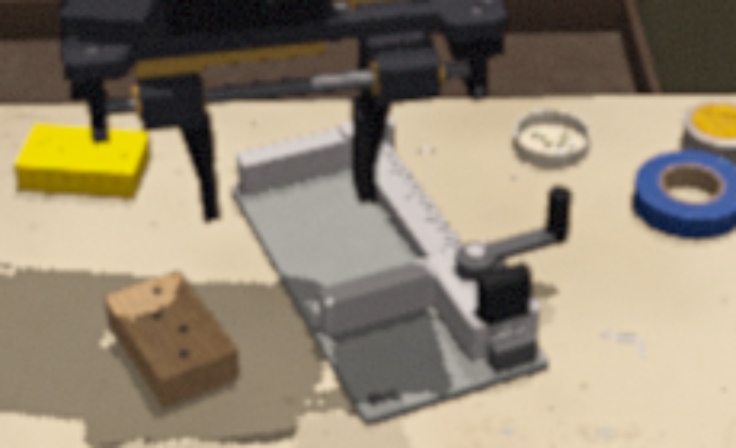

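The lever now points away from the jaws (post at (560,210) in the crop), so it is fully open. The block is still in front at (170,335).

Emit:
move_arm([
  {"xyz":[21,-30.5,0],"roll":0,"grip":80},
  {"xyz":[20.5,-30.5,0],"roll":0,"grip":80},
  {"xyz":[0,0,20],"roll":-0.119,"grip":80},
  {"xyz":[0,0,20],"roll":-0.119,"grip":80},
  {"xyz":[0,0,20],"roll":-0.118,"grip":80},
])

```text
time_s: 7.85
position: [0.4222, -0.1517, 0.0678]
tcp_rot: [[0.002, 1.0, 0.002], [1.0, -0.002, -0.002], [-0.002, 0.002, -1.0]]
force: [-0.4, 0.5, 0.5]
opening: 0.797
grasp_force: 0.0
```

Run:
```python
from h import *
bot.capture("scene")
s=bot.read_state(); R=np.array(s["tcp_rot"]); p=np.array(s["position"])
print(p,np.degrees(np.arctan2(R[1,1],R[0,1])),1000*R.T@(np.array([.4213,-.1525,.004])-p))
print([world("scene",x["at"]) for x in bot.spot_in("wood_block","scene")])
```

```text
[ 0.42055889 -0.15100461  0.06472846] 0.09278822148786986 [-1.582839    0.92981399 60.72365037]
[array([ 0.41947103, -0.16160643,  0.02247966]), array([ 0.45437764, -0.00739295,  0.02166054])]
```

Emit:
move_arm([
  {"xyz":[-1.5,0.8,20],"roll":0,"grip":80},
  {"xyz":[0,0,20],"roll":0,"grip":80},
  {"xyz":[0,0,15],"roll":0,"grip":80},
  {"xyz":[0,0,5],"roll":0,"grip":80},
  {"xyz":[0,0,0],"roll":0,"grip":80},
])

```text
time_s: 8.37
position: [0.4225, -0.1534, 0.0073]
tcp_rot: [[0.01, 1.0, -0.001], [1.0, -0.01, 0.0], [0.0, -0.001, -1.0]]
force: [-0.3, 0.6, -0.3]
opening: 0.802
grasp_force: 0.0
```

Emit:
move_arm([
  {"xyz":[0,0,0],"roll":0,"grip":35},
  {"xyz":[0,0,0],"roll":0,"grip":35},
  {"xyz":[0,0,0],"roll":0,"grip":35},
  {"xyz":[0,0,0],"roll":0,"grip":35},
  {"xyz":[0,0,0],"roll":0,"grip":35},
])

```text
time_s: 8.78
position: [0.4228, -0.1534, 0.0082]
tcp_rot: [[0.007, 1.0, 0.001], [1.0, -0.007, -0.001], [-0.001, 0.001, -1.0]]
force: [0.2, 0.6, 4.5]
opening: 0.514
grasp_force: 30.0
```

Emit:
move_arm([
  {"xyz":[0,0,-20],"roll":0,"grip":35},
  {"xyz":[0,0,-30],"roll":0,"grip":35},
  {"xyz":[9.5,34,0],"roll":0,"grip":35},
  {"xyz":[9.5,34,0],"roll":0,"grip":35},
  {"xyz":[9.5,34,0],"roll":0.118,"grip":35},
])

```text
time_s: 9.2
position: [0.5258, -0.1253, 0.0588]
tcp_rot: [[0.128, 0.992, 0.001], [0.992, -0.128, -0.001], [-0.001, 0.001, -1.0]]
force: [0.3, -0.4, -1.3]
opening: 0.511
grasp_force: 30.0
```

Run:
```python
from h import *
b,_=bot.capture("scene")
s=bot.read_state(); R=np.array(s["tcp_rot"]); p=np.array(s["position"])
save("p4.png",cv2.resize(b[170:330,170:400],None,fx=3.2,fy=3.2))
print(p,np.arctan2(R[1,1],R[0,1]),1000*R.T@(np.array([.5246,-.1242,.06])-p),s["grasp_force"])
```

```text
[ 0.53510122 -0.12565438  0.05948224] -0.1357738588409925 [  0.01803045 -10.59269951  -0.67327573] 30.000582933425903
```

View pics/p4.png

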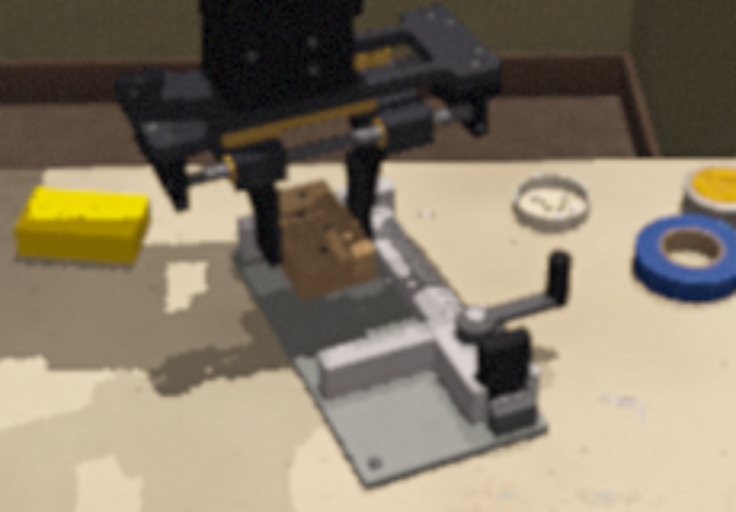

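Emit:
move_arm([
  {"xyz":[0,0,0],"roll":0,"grip":35},
  {"xyz":[0,0,0],"roll":0,"grip":35},
])

```text
time_s: 9.42
position: [0.5244, -0.1248, 0.0575]
tcp_rot: [[0.123, 0.992, -0.001], [0.992, -0.123, 0.0], [0.0, -0.001, -1.0]]
force: [0.1, 0.8, -0.2]
opening: 0.511
grasp_force: 30.0
```

Emit:
move_arm([
  {"xyz":[0,0,15],"roll":0,"grip":35},
  {"xyz":[0,0,14],"roll":0,"grip":35},
  {"xyz":[0,0,8],"roll":0,"grip":35},
  {"xyz":[0,0,3],"roll":0,"grip":35},
  {"xyz":[0,0,1],"roll":0,"grip":35},
])

```text
time_s: 9.83
position: [0.5228, -0.1252, 0.0162]
tcp_rot: [[0.125, 0.992, -0.003], [0.992, -0.125, 0.001], [0.001, -0.004, -1.0]]
force: [-2.4, 1.1, 6.1]
opening: 0.511
grasp_force: 30.0
```

Emit:
move_arm([
  {"xyz":[0,0,0.7],"roll":0,"grip":35},
  {"xyz":[0,0,0],"roll":0,"grip":35},
])

```text
time_s: 10.0
position: [0.5241, -0.1255, 0.0162]
tcp_rot: [[0.125, 0.992, -0.001], [0.992, -0.125, 0.0], [0.0, -0.001, -1.0]]
force: [0.1, 0.4, -0.6]
opening: 0.51
grasp_force: 30.0
```

Emit:
move_arm([
  {"xyz":[0,0,0],"roll":0,"grip":62},
  {"xyz":[0,0,0],"roll":0,"grip":62},
  {"xyz":[0,0,0],"roll":0,"grip":62},
  {"xyz":[0,0,0],"roll":0,"grip":62},
])

```text
time_s: 10.33
position: [0.525, -0.1256, 0.016]
tcp_rot: [[0.125, 0.992, 0.001], [0.992, -0.125, -0.0], [-0.0, 0.001, -1.0]]
force: [-0.8, 0.4, -0.4]
opening: 0.611
grasp_force: 0.0
```

Emit:
move_arm([
  {"xyz":[0,0,-10],"roll":0,"grip":62},
  {"xyz":[0,0,-25],"roll":0,"grip":62},
  {"xyz":[0,0,-35],"roll":0,"grip":62},
  {"xyz":[0,0,-35],"roll":0,"grip":30},
  {"xyz":[0,0,0],"roll":0,"grip":0},
])

```text
time_s: 10.75
position: [0.5288, -0.1271, 0.1274]
tcp_rot: [[0.124, 0.992, 0.012], [0.992, -0.124, -0.005], [-0.004, 0.012, -1.0]]
force: [1.2, -0.8, -0.1]
opening: 0.538
grasp_force: 0.0
```

Emit:
move_arm([
  {"xyz":[-38,15.3,0],"roll":0,"grip":0},
  {"xyz":[-38,15.3,0],"roll":0,"grip":0},
  {"xyz":[-38,15.3,0],"roll":0,"grip":0},
  {"xyz":[-38,15.3,0],"roll":0,"grip":0},
  {"xyz":[0,0,0],"roll":0,"grip":0},
])

```text
time_s: 11.17
position: [0.5698, -0.2932, 0.1222]
tcp_rot: [[0.129, 0.992, 0.008], [0.992, -0.129, -0.009], [-0.008, 0.009, -1.0]]
force: [1.1, 1.1, 0.7]
opening: 0.171
grasp_force: 0.0
```

Run:
```python
from h import *
b,d=bot.capture("scene"); P=cloud("scene",d)
a,_=bot.capture("top")
s=bot.read_state()
save("p5.png",np.hstack([cv2.resize(b[200:330,230:360],None,fx=3,fy=3),cv2.resize(a[170:300,230:360],None,fx=3,fy=3)]))
m=(P[...,0]>.54)&(P[...,0]<.60)&(P[...,1]>-.27)&(P[...,1]<-.22)&(P[...,2]>.05)&(P[...,2]<.065)&(b.max(-1)<90)
Q=P[m]; print(m.sum(),np.percentile(Q,[3,50,97],axis=0).round(4)); print(s["position"],s["opening"])
for l,(x0,x1,y0,y1,z0,z1) in dict(block=(.49,.56,-.19,-.07,.027,.034)).items():
    m=(P[...,0]>x0)&(P[...,0]<x1)&(P[...,1]>y0)&(P[...,1]<y1)&(P[...,2]>z0)&(P[...,2]<z1)&(b[...,0]>b[...,2].astype(int)+25); print(l,m.sum(),yawrect(P[m]),np.median(P[m][:,2]))
```

```text
132 [[ 0.5558 -0.255   0.0505]
 [ 0.5669 -0.2506  0.0582]
 [ 0.5798 -0.2414  0.0612]]
[ 0.5663956  -0.28559219  0.12089098] 0.0838163124775728
block 660 [array([ 524.8, -124.1]), array([77.7, 46. ]), np.float64(81.9)] 0.029803447660639706
```

View pics/p5.png

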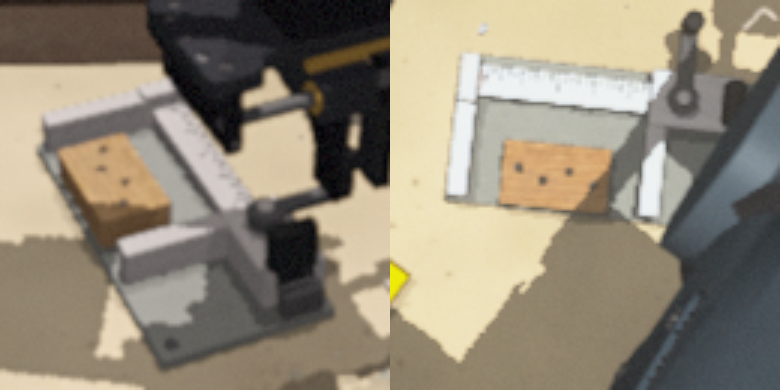

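The block lies square between the jaws, around (555,175) in the right half of the picture. The thumb rest is at (290,250) in the left half. Going down behind it.

Emit:
move_arm([
  {"xyz":[0,0,25],"roll":0,"grip":0},
  {"xyz":[0,0,30],"roll":0,"grip":0},
  {"xyz":[0,0,19],"roll":0,"grip":0},
  {"xyz":[0,0,5],"roll":0,"grip":0},
  {"xyz":[0,0,0],"roll":0,"grip":0},
])

```text
time_s: 11.68
position: [0.5648, -0.2813, 0.0402]
tcp_rot: [[0.123, 0.992, -0.004], [0.992, -0.123, 0.003], [0.003, -0.005, -1.0]]
force: [-0.2, 0.6, 0.6]
opening: 0.005
grasp_force: 0.0
```

Emit:
move_arm([
  {"xyz":[6,0,0],"roll":0,"grip":0},
  {"xyz":[6,0,0],"roll":0,"grip":0},
  {"xyz":[3,0,0],"roll":0,"grip":0},
  {"xyz":[3,0,0],"roll":0,"grip":0},
  {"xyz":[2,0,0],"roll":0,"grip":0},
])

```text
time_s: 12.1
position: [0.5695, -0.2636, 0.0429]
tcp_rot: [[0.124, 0.992, 0.001], [0.992, -0.124, -0.001], [-0.001, 0.001, -1.0]]
force: [-0.6, 0.2, 0.3]
opening: 0.004
grasp_force: 0.0
```

Emit:
move_arm([
  {"xyz":[2,0,0],"roll":0,"grip":0},
  {"xyz":[2,0,0],"roll":0,"grip":0},
  {"xyz":[2,0,0],"roll":0,"grip":0},
  {"xyz":[2,0,0],"roll":0,"grip":0},
])

```text
time_s: 12.43
position: [0.5705, -0.2569, 0.0423]
tcp_rot: [[0.125, 0.992, 0.001], [0.992, -0.125, -0.001], [-0.001, 0.002, -1.0]]
force: [0.3, -3.3, 2.0]
opening: 0.006
grasp_force: 1.3
```

Emit:
move_arm([
  {"xyz":[3,0,0],"roll":0,"grip":0},
  {"xyz":[3,0,0],"roll":0,"grip":0},
  {"xyz":[3,0,0],"roll":0,"grip":0},
  {"xyz":[3,0,0],"roll":0,"grip":0},
  {"xyz":[3,0,0],"roll":0,"grip":0},
])

```text
time_s: 12.85
position: [0.5723, -0.2411, 0.0419]
tcp_rot: [[0.125, 0.992, 0.001], [0.992, -0.125, -0.0], [-0.0, 0.001, -1.0]]
force: [1.3, -3.2, 0.6]
opening: 0.005
grasp_force: 1.4
```

Emit:
move_arm([
  {"xyz":[3,0,0],"roll":0,"grip":0},
  {"xyz":[3,0,0],"roll":0,"grip":0},
  {"xyz":[2,0,0],"roll":0,"grip":0},
  {"xyz":[2,0,0],"roll":0,"grip":0},
  {"xyz":[2,0,0],"roll":0,"grip":0},
])

```text
time_s: 13.27
position: [0.5735, -0.2292, 0.0418]
tcp_rot: [[0.125, 0.992, 0.0], [0.992, -0.125, -0.0], [-0.0, 0.0, -1.0]]
force: [1.1, -3.5, 0.2]
opening: 0.004
grasp_force: 1.4
```

Run:
```python
from h import *
s=bot.read_state(); print(s["position"],s["force"])
b,d=bot.capture("scene"); P=cloud("scene",d)
save("p6.png",cv2.resize(b[190:310,230:360],None,fx=5,fy=5))
```

```text
[ 0.57347835 -0.22922117  0.04184093] [ 1.0961789  -3.52546367  0.24368476]
```

View pics/p6.png

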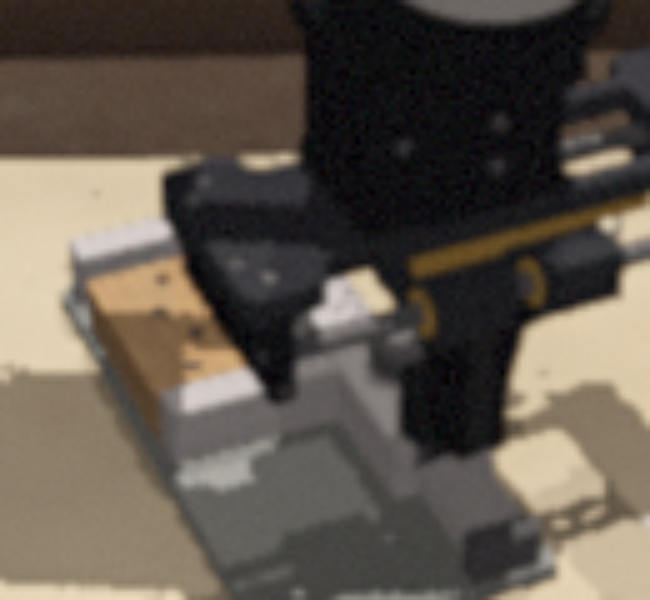

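The sliding jaw has come up to the block's near end, about (200,420). A little travel is left, so I continue gently.

Emit:
move_arm([
  {"xyz":[1.5,0,0],"roll":0,"grip":0},
  {"xyz":[1.5,0,0],"roll":0,"grip":0},
  {"xyz":[1.5,0,0],"roll":0,"grip":0},
  {"xyz":[1,0,0],"roll":0,"grip":0},
])

```text
time_s: 13.65
position: [0.5739, -0.2237, 0.0418]
tcp_rot: [[0.125, 0.992, -0.0], [0.992, -0.125, 0.0], [0.0, -0.0, -1.0]]
force: [1.5, -2.6, 0.7]
opening: 0.001
grasp_force: 1.4
```

Emit:
move_arm([
  {"xyz":[1,0,0],"roll":0,"grip":0},
  {"xyz":[1,0,0],"roll":0,"grip":0},
  {"xyz":[1,0,0],"roll":0,"grip":0},
])

```text
time_s: 13.9
position: [0.5743, -0.2208, 0.0418]
tcp_rot: [[0.125, 0.992, -0.0], [0.992, -0.125, 0.0], [0.0, -0.0, -1.0]]
force: [1.2, -2.9, 0.8]
opening: 0.006
grasp_force: 1.4
```

Emit:
move_arm([
  {"xyz":[0.7,0,0],"roll":0,"grip":0},
  {"xyz":[0.7,0,0],"roll":0,"grip":0},
])

```text
time_s: 14.07
position: [0.5745, -0.2194, 0.0418]
tcp_rot: [[0.125, 0.992, -0.0], [0.992, -0.125, 0.0], [0.0, -0.0, -1.0]]
force: [1.8, -4.0, 0.3]
opening: 0.004
grasp_force: 1.4
```

Emit:
move_arm([
  {"xyz":[0.6,0,0],"roll":0,"grip":0},
  {"xyz":[0.6,0,0],"roll":0,"grip":0},
])

```text
time_s: 14.23
position: [0.5748, -0.2189, 0.0419]
tcp_rot: [[0.124, 0.992, 0.0], [0.992, -0.124, -0.001], [-0.001, 0.0, -1.0]]
force: [1.1, -5.2, 1.1]
opening: 0.005
grasp_force: 2.7
```

Emit:
move_arm([
  {"xyz":[0.5,0,0],"roll":0,"grip":0},
  {"xyz":[0,0,0],"roll":0,"grip":0},
])

```text
time_s: 14.4
position: [0.5749, -0.2188, 0.0419]
tcp_rot: [[0.124, 0.992, 0.0], [0.992, -0.124, -0.002], [-0.002, 0.001, -1.0]]
force: [0.4, -6.3, -1.2]
opening: 0.005
grasp_force: 2.7
```

Emit:
move_arm([
  {"xyz":[0.5,0,0],"roll":0,"grip":0},
  {"xyz":[0,0,0],"roll":0,"grip":0},
])

```text
time_s: 14.57
position: [0.575, -0.2187, 0.042]
tcp_rot: [[0.124, 0.992, 0.001], [0.992, -0.124, -0.002], [-0.002, 0.001, -1.0]]
force: [-0.2, -6.5, -1.6]
opening: 0.004
grasp_force: 3.2
```

Emit:
move_arm([
  {"xyz":[-3,0,0],"roll":0,"grip":0},
  {"xyz":[-12,0,0],"roll":0,"grip":0},
  {"xyz":[0,0,-25],"roll":0,"grip":10},
  {"xyz":[0,0,-35],"roll":0,"grip":32},
  {"xyz":[0,0,-30],"roll":0.12,"grip":32},
])

```text
time_s: 14.98
position: [0.5714, -0.2315, 0.1319]
tcp_rot: [[0.245, 0.97, -0.004], [0.97, -0.245, 0.003], [0.002, -0.005, -1.0]]
force: [0.8, 1.2, 0.4]
opening: 0.151
grasp_force: 0.0
```

Emit:
move_arm([
  {"xyz":[0,0,0],"roll":0.12,"grip":32},
  {"xyz":[0,0,0],"roll":0.12,"grip":32},
  {"xyz":[0,0,0],"roll":0.12,"grip":32},
  {"xyz":[0,0,0],"roll":0.12,"grip":32},
  {"xyz":[0,0,0],"roll":0.12,"grip":32},
])

```text
time_s: 15.4
position: [0.5718, -0.2315, 0.1315]
tcp_rot: [[0.752, 0.659, -0.002], [0.659, -0.752, 0.003], [-0.0, -0.003, -1.0]]
force: [-0.3, 1.3, 0.2]
opening: 0.314
grasp_force: 0.0
```

Emit:
move_arm([
  {"xyz":[0,0,0],"roll":0.12,"grip":32},
  {"xyz":[0,0,0],"roll":0.12,"grip":32},
  {"xyz":[0,0,0],"roll":0.12,"grip":32},
  {"xyz":[0,0,0],"roll":0.12,"grip":32},
  {"xyz":[0,0,0],"roll":0.12,"grip":32},
])

```text
time_s: 15.82
position: [0.5718, -0.2315, 0.1313]
tcp_rot: [[0.993, 0.119, -0.003], [0.119, -0.993, 0.003], [-0.002, -0.003, -1.0]]
force: [0.4, -1.0, 0.4]
opening: 0.318
grasp_force: 0.0
```

Emit:
move_arm([
  {"xyz":[0,0,0],"roll":0.12,"grip":32},
  {"xyz":[0,0,0],"roll":0.12,"grip":32},
])

```text
time_s: 15.98
position: [0.5717, -0.2315, 0.1313]
tcp_rot: [[0.993, -0.12, -0.003], [-0.12, -0.993, 0.003], [-0.003, -0.002, -1.0]]
force: [0.2, 0.8, 0.4]
opening: 0.319
grasp_force: 0.0
```

Run:
```python
from h import *
b,d=bot.capture("scene"); P=cloud("scene",d)
save("p7.png",cv2.resize(b[180:310,230:380],None,fx=5,fy=4.6))
s=bot.read_state(); R=np.array(s["tcp_rot"]); p=np.array(s["position"])
m=(P[...,0]>.605)&(P[...,0]<.65)&(P[...,1]>-.21)&(P[...,1]<-.15)&(P[...,2]>.052)&(P[...,2]<.078)&(b.max(-1)<110)
Q=P[m]; print(m.sum(),np.percentile(Q,[3,50,97],axis=0).round(4))
print(p,np.arctan2(R[1,0],R[0,0]),1000*R.T@(np.array([.6295,-.1788,.052])-p))
m=(P[...,0]>.49)&(P[...,0]<.56)&(P[...,1]>-.19)&(P[...,1]<-.06)&(P[...,2]>.027)&(P[...,2]<.034)&(b[...,0]>b[...,2].astype(int)+25); print(m.sum(),yawrect(P[m]))
```

```text
28 [[ 0.6239 -0.1831  0.0529]
 [ 0.6274 -0.1803  0.0578]
 [ 0.6337 -0.1757  0.0618]]
[ 0.5718458  -0.23158413  0.1312805 ] -0.12421631696410185 [ 50.88196897 -59.34700077  79.27500951]
586 [array([ 528.9, -101.4]), array([80.5, 47. ]), np.float64(82.0)]
```

View pics/p7.png

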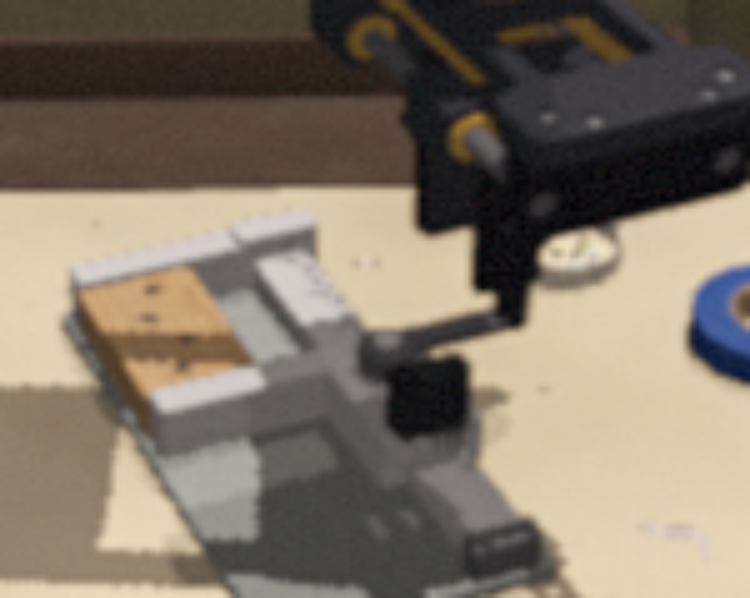

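The block is snug between both jaws, around (165,325), and the lever is still open with its post behind the fingertip at (510,300). Moving over the post.

Emit:
move_arm([
  {"xyz":[25,-29.5,0],"roll":0,"grip":32},
  {"xyz":[25.5,-29.5,0],"roll":0,"grip":32},
  {"xyz":[0,0,0],"roll":0,"grip":32},
  {"xyz":[0,0,20],"roll":0,"grip":32},
  {"xyz":[0,0,25],"roll":0,"grip":32},
])

```text
time_s: 16.45
position: [0.6314, -0.1791, 0.0883]
tcp_rot: [[0.994, -0.11, 0.004], [-0.11, -0.994, -0.001], [0.004, 0.001, -1.0]]
force: [-0.5, -1.0, -0.9]
opening: 0.32
grasp_force: 0.0
```

Emit:
move_arm([
  {"xyz":[0,0,12],"roll":0,"grip":32},
  {"xyz":[0,0,12],"roll":0,"grip":32},
  {"xyz":[0,0,9],"roll":0,"grip":32},
  {"xyz":[0,0,0],"roll":0,"grip":32},
])

```text
time_s: 16.78
position: [0.6283, -0.179, 0.0518]
tcp_rot: [[0.993, -0.114, -0.004], [-0.114, -0.993, 0.002], [-0.004, -0.001, -1.0]]
force: [-0.8, -0.2, 0.2]
opening: 0.321
grasp_force: 0.0
```

Run:
```python
from h import *
b,d=bot.capture("scene")
save("p8.png",cv2.resize(b[190:300,250:380],None,fx=5,fy=5))
s=bot.read_state(); print(s["position"],s["force"])
```

```text
[ 0.62912181 -0.17935191  0.0529856 ] [ 0.11003437 -0.31524259  0.79221369]
```

View pics/p8.png

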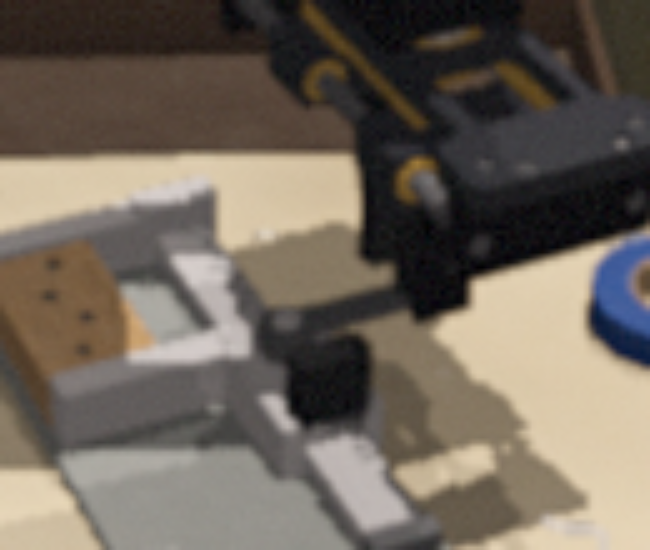

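The fingers straddle the post at (430,290), and the block is still seated. Swinging the lever back now.

Emit:
move_arm([
  {"xyz":[-0.15,-3,0],"roll":-0.06,"grip":32},
  {"xyz":[-0.15,-3,0],"roll":-0.06,"grip":32},
  {"xyz":[-0.15,-3,0],"roll":-0.06,"grip":32},
  {"xyz":[-0.15,-3,0],"roll":-0.06,"grip":32},
  {"xyz":[-0.15,-3,0],"roll":-0.06,"grip":32},
])

```text
time_s: 17.25
position: [0.6301, -0.1654, 0.0554]
tcp_rot: [[0.982, 0.188, 0.003], [0.188, -0.982, -0.002], [0.003, 0.003, -1.0]]
force: [-0.2, -0.9, 0.5]
opening: 0.319
grasp_force: 0.9
```

Emit:
move_arm([
  {"xyz":[-0.15,-4,0],"roll":-0.08,"grip":32},
  {"xyz":[-0.15,-4,0],"roll":-0.08,"grip":32},
  {"xyz":[-0.15,-4,0],"roll":-0.08,"grip":32},
  {"xyz":[-0.15,-4,0],"roll":-0.08,"grip":32},
  {"xyz":[-0.15,-4,0],"roll":-0.08,"grip":32},
])

```text
time_s: 17.67
position: [0.6245, -0.1475, 0.0559]
tcp_rot: [[0.831, 0.556, 0.007], [0.556, -0.831, -0.003], [0.004, 0.007, -1.0]]
force: [2.6, -1.9, -0.6]
opening: 0.32
grasp_force: 1.3
```

Emit:
move_arm([
  {"xyz":[-0.15,-4,0],"roll":-0.08,"grip":32},
  {"xyz":[-0.15,-4,0],"roll":-0.08,"grip":32},
  {"xyz":[-0.15,-4,0],"roll":-0.08,"grip":32},
  {"xyz":[-0.15,-4,0],"roll":-0.08,"grip":32},
  {"xyz":[-0.15,-4,0],"roll":-0.08,"grip":32},
])

```text
time_s: 18.08
position: [0.611, -0.1331, 0.0561]
tcp_rot: [[0.549, 0.836, 0.008], [0.836, -0.549, -0.003], [0.002, 0.008, -1.0]]
force: [2.7, 0.0, -0.1]
opening: 0.32
grasp_force: 1.4
```

Emit:
move_arm([
  {"xyz":[-0.15,-4,0],"roll":-0.08,"grip":32},
  {"xyz":[-0.15,-4,0],"roll":-0.08,"grip":32},
  {"xyz":[-0.15,-4,0],"roll":-0.08,"grip":32},
  {"xyz":[-0.15,-4,0],"roll":-0.08,"grip":32},
])

```text
time_s: 18.42
position: [0.5964, -0.1261, 0.0561]
tcp_rot: [[0.258, 0.966, 0.008], [0.966, -0.258, -0.002], [0.0, 0.008, -1.0]]
force: [2.4, 0.5, 0.5]
opening: 0.32
grasp_force: 1.5
```

Emit:
move_arm([
  {"xyz":[-0.15,-4,0],"roll":-0.08,"grip":32},
  {"xyz":[-0.15,-4,0],"roll":-0.08,"grip":32},
  {"xyz":[-0.15,-3,0],"roll":-0.06,"grip":32},
  {"xyz":[-0.15,-2,0],"roll":-0.04,"grip":32},
])

```text
time_s: 18.75
position: [0.5829, -0.1241, 0.0559]
tcp_rot: [[0.003, 1.0, 0.007], [1.0, -0.003, -0.001], [-0.001, 0.007, -1.0]]
force: [2.3, 1.0, 0.2]
opening: 0.32
grasp_force: 1.4
```

Emit:
move_arm([
  {"xyz":[-0.1,-1.5,0],"roll":-0.03,"grip":32},
  {"xyz":[-0.1,-1.5,0],"roll":-0.03,"grip":32},
])

```text
time_s: 18.92
position: [0.5803, -0.1244, 0.0559]
tcp_rot: [[-0.056, 0.998, 0.008], [0.998, 0.056, -0.001], [-0.002, 0.007, -1.0]]
force: [5.1, 1.8, -0.3]
opening: 0.322
grasp_force: 2.5
```

Emit:
move_arm([
  {"xyz":[-0.1,-1,0],"roll":-0.02,"grip":32},
  {"xyz":[-0.1,-1,0],"roll":-0.02,"grip":32},
])

```text
time_s: 19.08
position: [0.5799, -0.1251, 0.0561]
tcp_rot: [[-0.095, 0.995, 0.011], [0.996, 0.095, -0.002], [-0.003, 0.011, -1.0]]
force: [7.2, 2.6, -0.2]
opening: 0.321
grasp_force: 3.7
```

The lever is at its stop, since the force rises while the tool stalls. Backing off and clearing.

Emit:
move_arm([
  {"xyz":[0,4,0],"roll":0,"grip":34},
  {"xyz":[0,4.5,0],"roll":0,"grip":34},
  {"xyz":[0,0,0],"roll":0,"grip":34},
  {"xyz":[0,0,-15],"roll":0,"grip":34},
  {"xyz":[0,0,-30],"roll":0,"grip":34},
])

```text
time_s: 19.5
position: [0.5803, -0.1224, 0.096]
tcp_rot: [[-0.095, 0.995, -0.009], [0.995, 0.095, 0.003], [0.004, -0.009, -1.0]]
force: [0.2, 0.5, -0.2]
opening: 0.34
grasp_force: 0.0
```

Emit:
move_arm([
  {"xyz":[0,0,-40],"roll":0,"grip":34},
  {"xyz":[40,0,-10],"roll":0,"grip":34},
  {"xyz":[40,0,0],"roll":0,"grip":34},
  {"xyz":[40,0,0],"roll":0,"grip":34},
  {"xyz":[40,0,0],"roll":0,"grip":34},
])

```text
time_s: 19.92
position: [0.5677, 0.0369, 0.1495]
tcp_rot: [[-0.093, 0.996, -0.0], [0.996, 0.093, -0.0], [-0.0, -0.0, -1.0]]
force: [0.5, 0.2, -0.1]
opening: 0.339
grasp_force: 0.0
```

Emit:
move_arm([
  {"xyz":[40,0,0],"roll":0,"grip":34},
  {"xyz":[40,0,0],"roll":0,"grip":34},
  {"xyz":[0,0,0],"roll":0,"grip":34},
])

```text
time_s: 20.17
position: [0.5583, 0.122, 0.1489]
tcp_rot: [[-0.101, 0.995, -0.003], [0.995, 0.101, 0.003], [0.003, -0.002, -1.0]]
force: [-0.1, -0.6, 0.0]
opening: 0.34
grasp_force: 0.0
```

Run:
```python
from h import *
a,d=bot.capture("top"); b,_=bot.capture("scene")
save("p9.png",np.hstack([cv2.resize(a[170:260,230:360],None,fx=3,fy=3,interpolation=2),cv2.resize(b[200:290,230:360],None,fx=3,fy=3)]))
s=bot.read_state(); print(s["position"],s["force"],s["time_s"])
```

```text
[0.55995882 0.11696554 0.14883494] [-0.09265196 -0.88184191 -0.45171963] 20.2667
```

View pics/p9.png

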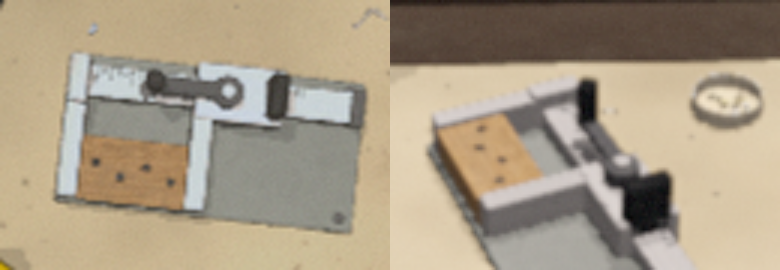

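The block at (130,170) in the left half is snug and square, with both jaws touching its ends. The lever from (229,92) to (154,82) points at the fixed jaw, so it is locked. Handing in.

```bash
python3 -c "
from rig import bot
print(bot.hand_in())"
```

```text
the job is handed in; nothing more can be done
None
```

The job is handed in at about 20 s of the 67 s allowed: in the last pictures the block lies square between both jaws, the lever is back to locked and the arm is clear, but the hand-in returned no verdict.

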